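# Check the hardness probe on its reference bar

### The arm

A 7-joint arm with a two-finger parallel gripper is mounted at the origin on a cart in front of the work surface, level with it; the furniture and walls round the work are solid. World frame = base frame: x ahead of the robot, y to its left, z up, the work surface at z = 0. Lengths are in m, angles in rad, forces in N, time in s.
With the tool pointing down it reaches from about 0.35 to 0.9 m from the base axis. Payload 8.1 kg.
Tool frame: the origin (TCP) lies on the centre line of the jaws, within the pads' length; the fingertips stand 19 mm ahead of it and the grasp point (between the pads) is the TCP (arm.tip_reach is the distance from the TCP to the fingertips, in m); z points along the fingers, y is the line along which they close (so a half turn about z gives the same grasp; the last joint's range is limited). The gripper opens to 92 mm and grips with 3 to 60 N. Pads are 19 mm wide; open, the fingers measure 130 mm over their backs; the gripper's body (75 mm by 190 mm) begins 47 mm behind the grasp point.
Start: joints at [1.02, 0.434, 0.025, 1.573, -0.012, 1.134, -0.075], TCP at [0.271, -0.563, 0.246] pointing down, gripper open.
Joint ranges: [-2.62, 2.62], [-0.44, 2.09], [-1.27, 1.32], [0.08, 2.57], [-1.32, 4.46], [0.12, 2], [-2.74, 2.74]. Speed limits (rad/s): [2.22, 2.22, 3.01, 3.01, 3.14, 3.14, 3.14].

### API

Orientations are given as a rotation vector (axis times angle).
In Python, from cell import arm gives the robot as it stands.
- The arm moves only by the tool arm_command, never from a script. Its argument "targets" is a list that holds one entry, the list of rows, each a list of 6 numbers: the shift along the tool's x, y, z in m, then the turn, a rotation vector about the tool's x, y, z in rad. A call has 1 to 10 rows; each row shifts and turns the commanded pose from where the row before left it, along the tool's axes as they then stand; what a row does not reach is not made up. A row lasts 1/8 s, in which the tool goes at most 62.5 mm and 10.7 degrees, less where a joint would pass 70% of its speed; a pose out of reach is approached as far as the arm can. A call with a gripper value outside its range is refused whole. "jaw" is the finger opening in m, from 0 to 0.0918, set as the call begins (left out, the last holds). The fingers move at their own pace and stop on an object; "newtons" is the grip in N (left out, the last holds). Time passes only in rows, so rows that do not move let the fingers close. It gives the time, the measured TCP pose, the force, the opening and the grip force at its end, in the units of the state.
- arm.observe(): the state, without advancing time (a new reading comes with each control period).
- arm.get_image(name): name is "scene" or "top" or "wrist"; returns a dict with "pixels" (400x640x3 uint8, red, green, blue), "z_map" (400x640 float32, m along the optical axis (not along the pixel's ray), 0 where there is no reading), "fx", "fy", "cx", "cy" (pixels), "xyz" and "rotation" of the camera in the world; the wrist camera has in their place "T_tool_cam" (4x4, takes a point from camera to tool coordinates, whose origin is the TCP and whose axes are the flange's). Camera axes: x right, y down, z forward; pixel columns grow to the right and rows downward; lengths in m; the calibration is good to about 2 mm. A picture is of the moment at which its call begins: read the wrist's pose just before it.
- arm.sign_off(): hands the job in; it is judged then, once.
The state is a dict: "clock": time; "joints": joint angles; "dq": joint speeds; "joint_efforts": joint torques, N m; "position": TCP position; "ee_rot": TCP orientation; "force": force on the tool from outside, world axes, zero at the start; "ft_torque": the same for the moment, N m; "width": opening from 0.0 (shut) to 1.0 (fully open); "gripper_force": force on a finger pad.
Only numpy, scipy, OpenCV 4.12 (cv2) and the standard library are available. Lean on these libraries where they do the work, as an engineer would, in place of code of your own. Each camera call takes 0.05 s, during which the arm holds its last target. There are 200 camera calls.

### The job

First pull the black protective cap right off the sloping reference bar (it stays on its guide pin), then lift the hardness probe out of its stand by its barrel. Set its tip inside the engraved ring, with the probe square to the sloping face, press gently until the sprung tip is about half-way in, and finish while still holding the probe there for the reading. Leave the other things on the bench alone.

Things in the scene. Friction and masses are not known exactly. Their poses are not given: they have to be found in the camera images.
- spot (a point): the marked spot: centre of an engraved ring (16 mm across outside, 13 mm inside) on the sloping top face of a square steel bar in a fixture fixed to the bench. The point's z points straight out of the face, 20 degrees from vertical (the face slopes down along -x, to the robot); y runs level along the bar towards its free end, 25 mm away; the face is 32 mm wide along x.
- cap (a joint): black square protective cap (42 x 42 x 53 mm) over the bar's free end, hiding the spot. It slides along the bar's +y on a guide pin with about 2.5 N of friction and stays where it is left. 0 = fully on, 0.055 m = pulled right off the bar, at its stop, still carried by the pin. It begins 0 to 6 mm off.
- cap_tab (a point): centre of the cap's upright pull tab, 12 mm thick along y (the slide direction), 26 mm wide along x, 36 mm high along z (18 mm of it above this point, 18 mm below it is the cap's top). Axes as the spot's.
- probe_grip (a point): middle of the round black barrel (28 mm diameter) of the hand-held hardness probe (about 160 g), hanging upright in its stand. z runs up along the probe to its tail, 44 mm above. Below this point: the underside of a 38 mm collar that rests on the stand, 45 mm; the end of the 20 mm steel nose, 91 mm; the end of the thin sprung tip, 107 mm.
- tip_end (a point): rounded end of the probe's sprung tip (6 mm diameter).
- plunger (a joint): how far the sprung tip is pushed into the probe: 0 = fully out, 0.012 m = fully in. It takes 0.6 N to start, and 0.3 N more for every mm (4.2 N fully in).
- stand_hole (a point): centre of the hole (27 mm diameter) in the top plate (70 x 70 mm, 13 mm thick) of the fixed probe stand, at the upper face, 75 mm above the bench; the probe is lifted straight out of it by 65 mm. z up.
- stand: the same stand, origin under the centre of its base (84 x 84 mm). z up.
- probe: the probe as a whole, origin on its axis at the collar's underside, z along the probe towards its tail.
- bar: the square steel bar, 32 x 32 mm, origin on its level middle line 16 mm under the spot and 52 mm above the bench, axes as the spot's. Its fixture has a base of 84 x 205 mm and a clamp block, 76 mm high, that begins 45 mm from the spot towards -y.
- pen: loose bystander, leave it alone; origin under its centre: marker pen, 12 x 124 x 12 mm, lying before the fixture.
- pinfix: loose bystander, leave it alone; origin under its centre: small two-pin fixture, 25 x 47 x 56 mm, in front of the stand.
- dark_block: loose bystander, leave it alone; origin under its centre: dark steel block, 45 x 34 x 44 mm, near the stand.
- insert_a: loose bystander, leave it alone; origin under its centre: flat box for cutting inserts, 64 x 42 x 18 mm, behind the stand.
There are look-alikes about, which are no part of the job. There is more than one size of the probe; the job needs the smallest.

How it is judged:
On the way, in this order (a step that is already met when the one before it is completed fails the run):
1. the cap has been pulled off the bar (46 mm or more) (value of joint cap above 0.046 m), for 0.2 s.
2. the probe has been lifted clear of its stand (height (world z) of probe above 0.1 m and contact force between probe and stand below 0.05 N and contact force between the fingers and probe above 1 N), for 0.2 s.
At the end, for the whole second after the job is handed in: The gripper still holds the probe, at rest and clear of the stand: tip end within 7 mm of the spot, probe within 0.12 rad (7 degrees) of square to the face, sprung tip pushed in by 2 to 10.5 mm with 0.8 to 7 N on the bar; the cap is still 46 mm or more off (distance between tip_end and spot below 0.007 m and angle between the z axis of probe and the z axis of bar, either way round below 0.12 rad and value of joint plunger between 0.002 and 0.0105 m and contact force between probe and bar between 0.8 and 7 N and contact force between the fingers and probe above 1 N and contact force between probe and stand below 0.05 N and linear speed of probe below 0.02 m/s and value of joint cap above 0.046 m); the arm keeps its last pose, push and grip.
It fails at once if the probe is pressed or knocked on the bar with more than 15 N (contact force between probe and bar above 15 N).
It fails at once if a loose bystander is moved by more than 20 mm (distance of any of pen, pinfix, dark_block, insert_a from where it was at the start of the episode above 0.02 m).
It also fails if it takes over 58 s, if anything falls off the work surface, if the arm or the gripper's body presses on something with over 40 N, if the wrist force passes 120 N, or if a joint passes its speed limit or range.

## Working session

There is one attempt and no reset: what is moved stays moved. The work goes in short steps, Python scripts to look and compute and a tool call to move; the robot and the scene stay as the last step left them, time stands still between calls to the robot, and variables do not carry over. Pictures are saved under pics/ and viewed, at most 10 in all, crops included, and the job is handed in when it is done.

Besides the shell and the picture viewer there is one more tool, called after "Call:" as name(argument=value, ...), one argument or row to a line, values as JSON. arm_command: Moves the arm, as the interface text tells. Its arguments: {"type":"object","properties":{"targets":{"type":"array","items":{"type":"array","items":{"type":"array","items":{"type":"number"}}}},"jaw":{"type":"number"},"newtons":{"type":"number"}},"required":["targets"]}

```bash
mkdir -p pics; ls; cat > h.py <<'E'
import numpy as np, cv2
from scipy.spatial.transform import Rotation as R
from cell import arm
def cam(n):
    s=arm.observe(); im=arm.get_image(n)
    if n=='wrist':
        T=np.eye(4); T[:3,:3]=R.from_rotvec(s['ee_rot']).as_matrix(); T[:3,3]=s['position']
        T=T@np.array(im['T_tool_cam']); im['P'],im['M']=T[:3,3],T[:3,:3]
    else:
        im['P']=np.array(im['xyz']); r=np.array(im['rotation']); im['M']=r if r.shape==(3,3) else R.from_rotvec(r).as_matrix()
    return im
def cloud(im):
    v,u=np.mgrid[:400,:640]; z=im['z_map']
    c=np.stack([(u-im['cx'])/im['fx']*z,(v-im['cy'])/im['fy']*z,z],-1)
    return c@im['M'].T+im['P']
def save(im,n): cv2.imwrite('pics/'+n,im['pixels'][...,::-1])
E
python3 - <<'E'
from h import *
s=arm.observe(); print(s)
for n in ['scene','top']:
    im=cam(n); save(im,n+'0.png'); print(n,im['P'],im['M'].round(3).tolist(),im['fx'],np.array(im['rotation']).shape)
    np.savez('pics/'+n+'0.npz',c=cloud(im),p=im['pixels'])
E
```

```text
pics
{'clock': 0.0, 'joints': array([ 1.02040694,  0.43521672,  0.02498303,  1.57410998, -0.01160694,
        1.13396958, -0.07512965]), 'dq': array([ 2.20159910e-04,  9.13635583e-04,  3.66808180e-04, -2.67157776e-04,
       -6.45314757e-05, -5.02316147e-04, -2.87194125e-04]), 'joint_efforts': array([ 1.03623090e-03, -6.67848158e+01,  9.86110680e-01, -3.14470911e+01,
       -6.03797031e-02,  4.28106403e-02,  2.70364071e-04]), 'position': array([ 0.27034865, -0.56297202,  0.24494396]), 'ee_rot': array([-3.06177221e+00, -6.97023886e-01,  7.54808416e-04]), 'force': array([ 0.19673683, -0.51086828, -1.3240055 ]), 'ft_torque': array([-0.00487057,  0.01956902, -0.02195459]), 'gripper_force': 0.0, 'width': 1.0001694455803058}
scene [-0.28805712  0.7389326   0.60803881] [[-0.576, -0.354, 0.737], [-0.817, 0.229, -0.529], [0.019, -0.907, -0.421]] 456.67118159711544 (3,)
top [0.50948704 0.08698233 1.05887802] [[-0.007, -0.996, 0.091], [-1.0, 0.008, 0.005], [-0.006, -0.091, -0.996]] 443.4376502017016 (3,)
```

View pics/scene0.png

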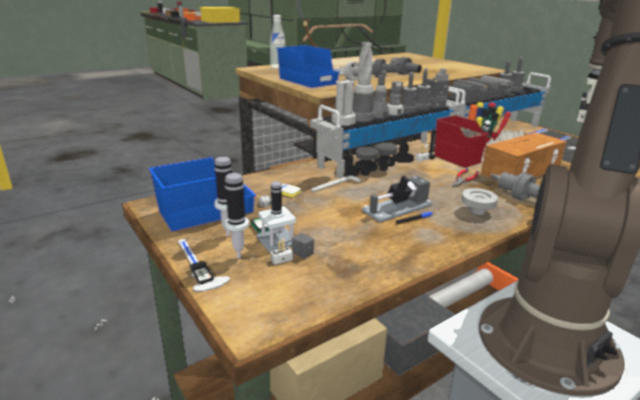

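View pics/top0.png

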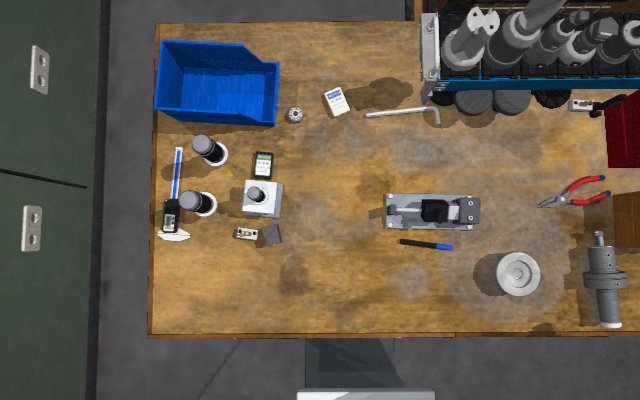

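The top view shows the probe in its stand at about (258,198), and the two larger look-alikes at (207,150) and (197,202). The fixture is at (432,211), with the black cap at (434,210), the guide pin to its left (+y) and the clamp to its right. The pen is at (425,244). The pinfix is at (245,234) and the dark block at (272,234), both in front of the stand.

```bash
python3 - <<'E'
import numpy as np,cv2
d=np.load('pics/top0.npz'); c,p=d['c'],d['p']
np.set_printoptions(precision=4,suppress=True,linewidth=150)
def rep(n,u0,u1,v0,v1,zl,zh,dark=None):
    C=c[v0:v1,u0:u1].reshape(-1,3);P=p[v0:v1,u0:u1].reshape(-1,3).max(1)
    m=(C[:,2]>zl)&(C[:,2]<zh)
    if dark: m&=P<dark
    q=C[m]
    print(n,len(q),'min',np.percentile(q,2,0),'max',np.percentile(q,98,0),'mean',q.mean(0),)
    xy=(q[:,:2]*1e4).astype(np.float32); r=cv2.minAreaRect(xy); print('   rect',np.array(r[0])/1e4,np.array(r[1])/1e4,r[2])
rep('bench',300,380,250,300,-.05,.05)
rep('standtop',235,290,175,225,.068,.082)
rep('probetail',235,290,175,225,.15,.25)
rep('probeall',235,290,175,225,.085,.25)
rep('base',375,490,185,235,.004,.03)
rep('clamp',375,490,185,235,.07,.08)
rep('capdark',375,490,185,235,.05,.2,60)
rep('tab',375,490,185,235,.085,.2,60)
rep('pen',390,460,232,254,.006,.03)
for v in range(195,228,4): print(v,(c[v,392:485:4,2]*1e3).astype(int))
print((c[211,392:485:4,1]*1e3).astype(int))
print((c[195:228:4,434,0]*1e3).astype(int))
bg=cv2.resize(p[180:260,370:500],None,fx=6,fy=6,interpolation=cv2.INTER_CUBIC)[...,::-1]
d=np.load('pics/scene0.npz')
cv2.imwrite('pics/z.png',np.vstack([bg[:,:780],cv2.resize(d['p'][165:230,350:445],(780,534-414+0*1+414-0))[...,::-1][:120]]) if 0 else bg[:,:780])
E
```

```text
bench 3980 min [ 0.3632 -0.0351 -0.0036] max [0.4747 0.1462 0.0043] mean [0.4191 0.0555 0.0004]
   rect [0.4191 0.0554] [0.1876 0.115 ] 89.56761932373047
standtop 731 min [0.5638 0.1994 0.0716] max [0.6335 0.2686 0.0808] mean [0.5977 0.2314 0.0755]
   rect [0.5992 0.234 ] [0.0702 0.0702] 83.7339859008789
probetail 151 min [0.5862 0.2214 0.1528] max [0.6108 0.2458 0.1664] mean [0.5984 0.233  0.1614]
   rect [0.5992 0.2339] [0.0277 0.0258] 45.24127960205078
probeall 231 min [0.5853 0.2199 0.0854] max [0.6113 0.2452 0.1661] mean [0.597  0.2302 0.1447]
   rect [0.5977 0.2323] [0.0311 0.0306] 11.957649230957031
base 1837 min [ 0.5236 -0.2674  0.0043] max [ 0.6144 -0.0554  0.0193] mean [ 0.5655 -0.1359  0.0123]
   rect [ 0.5708 -0.1665] [0.2727 0.1167] 89.55513000488281
clamp 778 min [ 0.536  -0.2522  0.0705] max [ 0.5912 -0.1354  0.0796] mean [ 0.5651 -0.2059  0.0757]
   rect [ 0.5641 -0.1934] [0.1217 0.0558] 89.55542755126953
capdark 622 min [ 0.5363 -0.211   0.0512] max [ 0.5894 -0.1293  0.109 ] mean [ 0.5633 -0.1581  0.0752]
   rect [ 0.5632 -0.1441] [0.0549 0.1759] 0.10688348859548569
[... 551 characters left out ...]

207 [64 14 13 12 10 12 13 12 65 77 76 76 78 76 78 73 73 76 78 78 75 75  2  0]
211 [ 66  52  52  55  55  58  56  51  65  70  73  94 104  72  75  67  69  72  77  74  79  76   0   1]
215 [ 12  12  11  13  12  12  13  13  66  70  70  90 110  72  71  66  65  72  75  77  80  77   2   1]
219 [ 15  10   9  12  13  14  12  16  67  69  65  91 104  72  65  62  65  72  78  79  75  76   0   2]
223 [ 7 16 14 12 14 10 10 13 14 10 14  9 98 12 11 11 47 69 74 73 74 74  0  2]
227 [ 9 14 12 10  8 10 13 13 10  8 10 12 14 12 11 13 10 16 12 16 14  0  0  1]
[ -61  -72  -81  -90  -99 -107 -117 -127 -133 -141 -149 -152 -158 -176 -184 -195 -203 -211 -219 -228 -236 -245 -281 -290]
[604 592 581 571 562 554 545 538 528]
```

View pics/z.png

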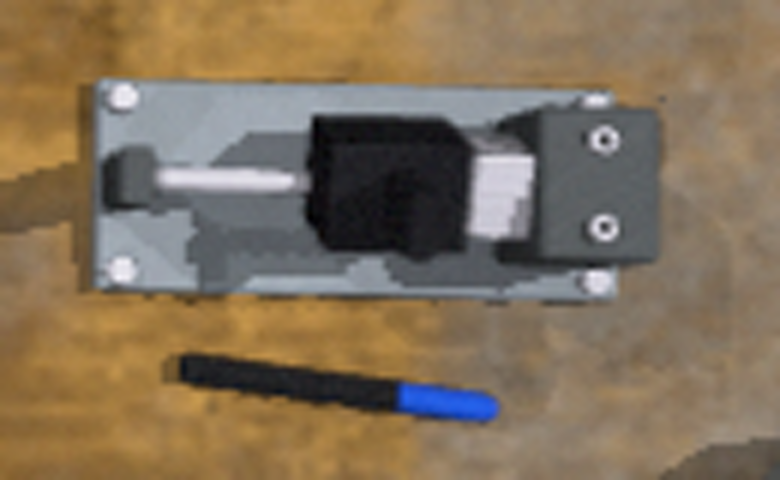

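The crop shows the tab rising from the cap and leaning towards the robot, and the yaw looks close to 0. The spot estimate is about (0.562, -0.16, 0.067). Next I'll take a tilted close-up with the wrist camera.

```bash
cat >> h.py <<'E'
np.set_printoptions(precision=4,suppress=True,linewidth=150)
s20,c20=np.sin(np.radians(20)),np.cos(np.radians(20))
N=np.array([-s20,0,c20])
RT=np.array([[c20,0,s20],[0,-1,0],[s20,0,-c20]])  # columns x,y,z
def plan(Rt,pt):
    s=arm.observe(); R0=R.from_rotvec(s['ee_rot']).as_matrix()
    print('turn first:',R.from_matrix(R0.T@Rt).as_rotvec(),'then shift:',Rt.T@(np.array(pt)-s['position']),'t',s['clock'],'F',s['force'])
E
python3 - <<'E'
from h import *
plan(RT,np.array([.567,-.158,.052])+.2*N)
d=np.load('pics/top0.npz'); c,p=d['c'],d['p']
for u0,u1,v0,v1 in [(185,230,130,168),(175,218,185,215)]:
    C=c[v0:v1,u0:u1].reshape(-1,3);q=C[C[:,2]>.1];print(q.min(0),q.max(0))
E
```

```text
turn first: [-0.0794  0.3436  0.443 ] then shift: [ 0.2127 -0.405   0.0828] t 0.1 F [0.0995 0.3843 0.5985]
[0.5095 0.087  0.1   ] [0.717  0.3503 1.0589]
[0.5095 0.087  0.1   ] [0.607  0.3703 1.0589]
```

Call:
arm_command(
  targets=[
    [[0,0,0,-0.02,0.086,0.111],[0,0,0,-0.02,0.086,0.111],[0,0,0,-0.02,0.086,0.111],[0,0,0,-0.02,0.086,0.11]],
  ],
  jaw=0.06,
)

```text
clock: 0.6
position: [0.2703, -0.5635, 0.2455]
ee_rot: [3.091, -0.006, 0.551]
force: [-0.5, 0.3, 0.1]
width: 0.663
gripper_force: 0.0
```

Call:
arm_command(
  targets=[
    [[0.021,-0.04,0.008,0,0,0],[0.021,-0.04,0.008,0,0,0],[0.021,-0.04,0.008,0,0,0],[0.021,-0.04,0.008,0,0,0],[0.021,-0.04,0.008,0,0,0],[0.021,-0.04,0.008,0,0,0],[0.021,-0.04,0.008,0,0,0],[0.021,-0.04,0.008,0,0,0],[0.021,-0.04,0.008,0,0,0],[0.021,-0.04,0.008,0,0,0]],
  ],
)

```text
clock: 1.85
position: [0.4957, -0.1621, 0.2418]
ee_rot: [3.092, -0.0, 0.547]
force: [0.2, 1.0, -1.0]
width: 0.655
gripper_force: 0.0
```

Call:
arm_command(
  targets=[
    [[0,0,0,0,0,0],[0,0,0,0,0,0]],
  ],
)

```text
clock: 2.1
position: [0.495, -0.1637, 0.2416]
ee_rot: [3.092, 0.001, 0.546]
force: [0.2, 0.4, 0.9]
width: 0.652
gripper_force: 0.0
```

```bash
python3 - <<'E'
from h import *
plan(RT,np.array([.567,-.158,.052])+.2*N)
im=cam('wrist'); save(im,'w1.png'); C=cloud(im); np.savez('pics/w1.npz',c=C,p=im['pixels'])
g=im['pixels'].max(2)
# fixture frame coords relative to (.567,-.158,.052)
L=(C-np.array([.567,-.158,.052]))@np.stack([RT[:,0],[0,1,0],N],1)
m=(im['z_map']>0)&(L[...,2]>.046)&(L[...,2]<.07)&(g<70)&(abs(L[...,0])<.04)&(abs(L[...,1])<.09)
q=L[m];print('tab',len(q),np.percentile(q,[1,50,99],0))
m=(abs(L[...,2]-.021)<.004)&(g<70)&(abs(L[...,0])<.05)&(abs(L[...,1])<.09)
q=L[m];print('captop',len(q),np.percentile(q,[1,50,99],0))
q=C[(abs(C[...,2]-.076)<.004)&(C[...,1]<-.19)&(abs(C[...,0]-.567)<.06)&(g>70)];print('clamp',len(q),np.percentile(q,[1,50,99],0))
E
```

```text
turn first: [ 0.0017 -0.0004  0.0006] then shift: [ 0.0028 -0.0057  0.0028] t 2.1 F [0.1674 0.3535 0.9188]
tab 395 [[-0.0143 -0.0036  0.0478]
 [-0.0011  0.0025  0.0576]
 [ 0.0097  0.0081  0.0597]]
captop 1776 [[-0.0233 -0.048   0.0183]
 [-0.0002 -0.0006  0.0221]
 [ 0.0179  0.0283  0.024 ]]
clamp 2530 [[ 0.5333 -0.2513  0.0725]
 [ 0.5609 -0.2282  0.0757]
 [ 0.5888 -0.2061  0.0796]]
```

View pics/w1.png

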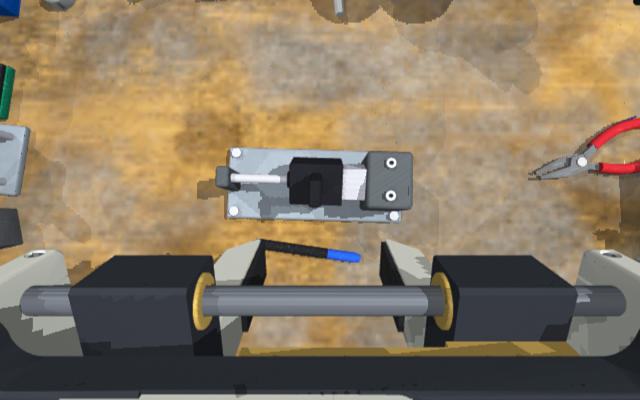

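The wrist view shows the cap and tab at about (315,180), the clamp at (388,180), the pin to the left, and the pen clear of the fingers. The tab is at y≈-0.156, and the bar axis is at x≈0.5645. I'll approach with the jaw at 36 mm, because the clamp is close.

Call:
arm_command(
  targets=[
    [[0,-0.0075,0,0,0,0],[0,0,0.025,0,0,0],[0,0,0.025,0,0,0],[0,0,0.025,0,0,0],[0,0,0.025,0,0,0],[0,0,0.015,0,0,0],[0,0,0,0,0,0]],
  ],
  jaw=0.036,
)

```text
clock: 3.02
position: [0.5343, -0.1562, 0.133]
ee_rot: [3.093, -0.001, 0.544]
force: [-0.4, -0.5, -0.4]
width: 0.393
gripper_force: 0.0
```

Call:
arm_command(
  targets=[
    [[0,0,0,0,0,0]],
  ],
)

```text
clock: 3.15
position: [0.5349, -0.1564, 0.1346]
ee_rot: [3.091, -0.0, 0.548]
force: [-0.1, -0.0, 0.1]
width: 0.396
gripper_force: 0.0
```

```bash
python3 - <<'E'
from h import *
plan(RT,np.array([.5645,-.156,.052])+.043*N)
im=cam('wrist'); save(im,'w2.png'); C=cloud(im)
g=im['pixels'].max(2)
L=(C-np.array([.5645,-.156,.052]))@np.stack([RT[:,0],[0,1,0],N],1)
m=(im['z_map']>0)&(L[...,2]>.05)&(L[...,2]<.065)&(g<70)&(abs(L[...,0])<.03)&(abs(L[...,1])<.012)
q=L[m];print('tab',len(q),np.percentile(q,[1,50,99],0))
E
```

```text
turn first: [ 0.0021 -0.0019  0.0002] then shift: [-0.0005 -0.0004  0.0447] t 3.15 F [-0.0835 -0.0091  0.1183]
tab 889 [[-0.0116 -0.0053  0.0507]
 [ 0.0018  0.0004  0.0568]
 [ 0.0123  0.0061  0.0584]]
```

View pics/w2.png

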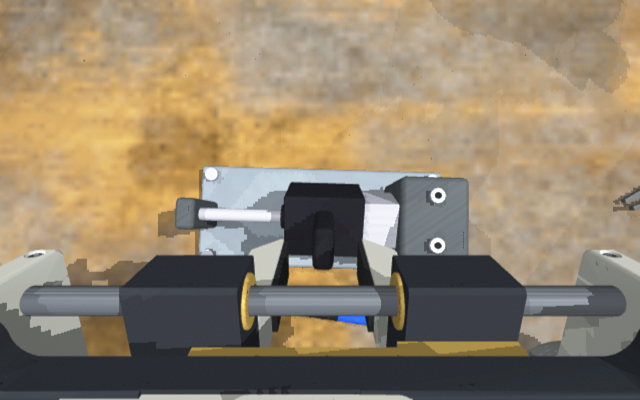

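The tab at about (323,240) sits centred between the fingers (275 and 373). I'll go down and close.

Call:
arm_command(
  targets=[
    [[0,0,0.015,0,0,0],[0,0,0.015,0,0,0],[0,0,0.013,0,0,0],[0,0,0,0,0,0]],
  ],
)

```text
clock: 3.7
position: [0.5492, -0.1558, 0.0919]
ee_rot: [3.093, 0.001, 0.544]
force: [0.6, 0.8, 0.3]
width: 0.392
gripper_force: 0.0
```

Call:
arm_command(
  targets=[
    [[0,0,0,0,0,0],[0,0,0,0,0,0],[0,0,0,0,0,0],[0,0,0,0,0,0]],
  ],
  jaw=0.0,
  newtons=20,
)

```text
clock: 4.2
position: [0.5497, -0.1565, 0.0939]
ee_rot: [3.091, -0.001, 0.548]
force: [-0.9, 0.6, 2.3]
width: 0.13
gripper_force: 19.9
```

Call:
arm_command(
  targets=[
    [[0,-0.008,0,0,0,0],[0,-0.01,0,0,0,0],[0,-0.01,0,0,0,0],[0,-0.01,0,0,0,0],[0,-0.008,0,0,0,0],[0,0,0,0,0,0]],
  ],
)

```text
clock: 4.95
position: [0.551, -0.1079, 0.0939]
ee_rot: [3.092, 0.005, 0.551]
force: [5.3, 1.3, -1.5]
width: 0.132
gripper_force: 20.0
```

Call:
arm_command(
  targets=[
    [[0,-0.003,0,0,0,0],[0,-0.003,0,0,0,0],[0,0,0,0,0,0]],
  ],
)

```text
clock: 5.32
position: [0.5511, -0.1029, 0.094]
ee_rot: [3.092, 0.003, 0.551]
force: [7.5, -0.8, -2.4]
width: 0.129
gripper_force: 19.9
```

Call:
arm_command(
  targets=[
    [[0,-0.002,0,0,0,0],[0,0,0,0,0,0]],
  ],
)

```text
clock: 5.58
position: [0.5511, -0.1023, 0.094]
ee_rot: [3.09, -0.0, 0.551]
force: [8.0, -4.7, -3.9]
width: 0.131
gripper_force: 19.9
```

Call:
arm_command(
  targets=[
    [[0,0,0,0,0,0],[0,0,0,0,0,0]],
  ],
  jaw=0.036,
)

```text
clock: 5.82
position: [0.5487, -0.1009, 0.0929]
ee_rot: [3.093, 0.003, 0.544]
force: [-1.6, 0.5, 0.3]
width: 0.302
gripper_force: 0.0
```

Call:
arm_command(
  targets=[
    [[0,0,-0.01,0,0,0],[0,0,-0.02,0,0,0],[0,0,-0.03,0,0,0],[0,0,-0.03,0,0,0],[0,0,-0.01,0,0,0],[0,0,0,0,0,0],[0,0,0,0,0,0]],
  ],
)

```text
clock: 6.7
position: [0.515, -0.1019, 0.1865]
ee_rot: [3.092, 0.0, 0.545]
force: [0.4, 0.1, -0.9]
width: 0.394
gripper_force: 0.0
```

```bash
python3 - <<'E'
from h import *
im=cam('wrist'); C=cloud(im); np.savez('pics/w3.npz',c=C,p=im['pixels'],P=im['P'],M=im['M'],k=[im['fx'],im['fy'],im['cx'],im['cy']])
it=cam('top'); np.savez('pics/t3.npz',c=cloud(it),p=it['pixels'],P=it['P'],M=it['M'],k=[it['fx'],it['fy'],it['cx'],it['cy']])
a=cv2.resize(im['pixels'][100:260,160:500],(800,376),interpolation=cv2.INTER_CUBIC)
b=cv2.resize(it['pixels'][190:230,380:490],(616,224),interpolation=cv2.INTER_CUBIC)
o=np.zeros((600,800,3),np.uint8); o[:376]=a; o[376:,:616]=b
cv2.imwrite('pics/w3.png',o[...,::-1])
plan(RT,[.5645,-.16,.24])
E
```

```text
turn first: [0.0013 0.0006 0.0005] then shift: [ 0.0649  0.0581 -0.0335] t 6.8 F [ 0.7282 -0.2873 -0.9775]
```

View pics/w3.png

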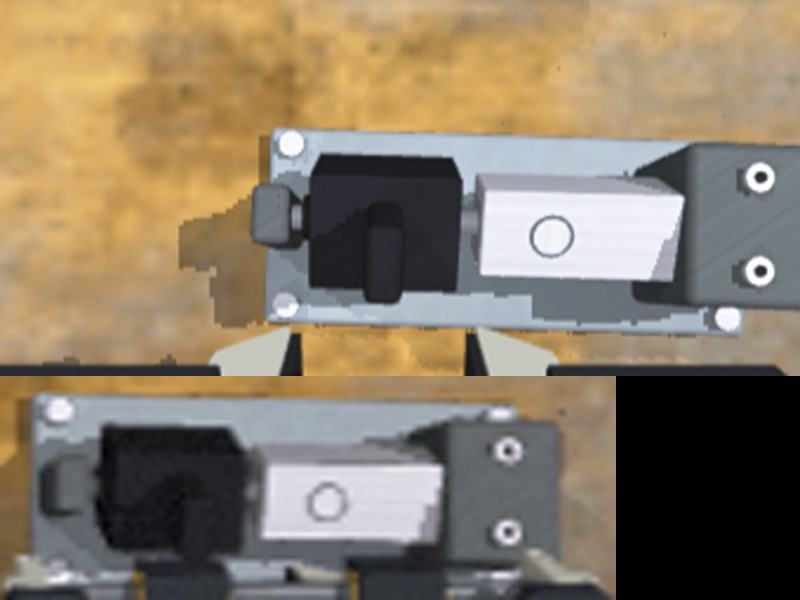

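The cap is fully off and the ring shows at wrist pixel about (394,200) and top pixel about (438,212). The fixture is turned by about -2° in yaw. Next I'll locate the ring in both views and fit the face plane.

```bash
python3 - <<'E'
from h import *
for f,(u,v),w in [('w3',(394.2,200.4),14),('t3',(438.4,212.5),6)]:
    d=np.load(f'pics/{f}.npz'); c,p,P,M=d['c'],d['p'],d['P'],d['M']; fx,fy,cx,cy=d['k']
    g=p.min(2).astype(float)
    v0,u0=int(v)-w,int(u)-w; pt=g[v0:v0+2*w+1,u0:u0+2*w+1]
    if f=='w3':
        k=(pt<np.median(pt)-25).astype(np.uint8)
        n,lab,st,ce=cv2.connectedComponentsWithStats(k,connectivity=8)
        print(st.tolist(),ce.tolist())
        i=min(range(1,n),key=lambda i:np.hypot(*(ce[i]-w))if st[i,4]>8 else 99); yy,xx=np.where(lab==i)
        e=cv2.fitEllipse(np.stack([xx,yy],1).astype(np.float32)); u,v=u0+e[0][0],v0+e[0][1]; print(e)
    r=M@np.array([(u-cx)/fx,(v-cy)/fy,1]); 
    print(f,u,v,'spot',P+r*(.067-P[2])/r[2], 'depth pt',c[int(round(v)),int(round(u))])
    B=c[...,2]; m=(g>150)&(abs(c[...,0]-.56)<.03)&(c[...,1]>-.2)&(c[...,1]<-.135)&(B>.055)&(B<.08)
    q=c[m]
    for _ in range(3):
        mu=q.mean(0); nn=np.linalg.svd(q-mu,full_matrices=False)[2][2]; nn*=np.sign(nn[2]); q=q[abs((q-mu)@nn)<.004]
    print(' face n',nn,len(q),'tilt',np.degrees(np.arccos(nn[2])),'yaw',np.degrees(np.arctan2(nn[1],nn[0])),'mu',mu)
    # base plate yaw
    m=(abs(B-.012)<.006)&(c[...,0]>.5)&(c[...,0]<.63)&(c[...,1]<-.04)&(c[...,1]>-.27)
    m&=(p[...,2].astype(int)>=p[...,0].astype(int)-5)
    hull=(c[m][:,:2]*1e4).astype(np.float32); rr=cv2.minAreaRect(hull); print(' base',np.array(rr[0])/1e4,rr[1],rr[2])
    # clamp edge/ far base edge fit
    ys=np.arange(-.20,-.07,.01); xs=[]
    for y in ys:
        k=m&(abs(c[...,1]-y)<.005); xs.append(np.percentile(c[k][:,0],97))
    print(' edge yaw',np.degrees(np.arctan(np.polyfit(ys,xs,1)[0])))
E
```

```text
[[0, 0, 29, 29, 723], [5, 5, 19, 19, 118]] [[14.01106500691563, 13.964038727524205], [13.932203389830509, 14.220338983050848]]
((14.02572250366211, 14.37230110168457), (16.724023818969727, 17.9660701751709), 59.6405143737793)
w3 394.0257225036621 200.37230110168457 spot [ 0.5579 -0.1609  0.067 ] depth pt [ 0.5581 -0.1604  0.0694]
 face n [-0.3242  0.0085  0.9459] 2740 tilt 18.926377016734705 yaw 178.49712133340162 mu [ 0.5586 -0.1683  0.0672]
 base [ 0.5635 -0.1534] (2036.908447265625, 838.9216918945312) 88.30606079101562
 edge yaw 2.2209117333901895
t3 438.4 212.5 spot [ 0.5601 -0.165   0.067 ] depth pt [ 0.561  -0.1633  0.0704]
 face n [-0.3535  0.0154  0.9353] 355 tilt 20.72422873631785 yaw 177.50953275687718 mu [ 0.5614 -0.1691  0.0681]
 base [ 0.5692 -0.156 ] (2022.748291015625, 784.5859985351562) 88.78491973876953
 edge yaw 1.4523856111095936
```

```bash
python3 - <<'E'
from h import *
d=np.load('pics/top0.npz'); c=d['c'].reshape(-1,3)
for y0,y1,x0,x1 in [(.28,.45,.53,.63),(.28,.45,.64,.78)]:
    q=c[(c[:,1]>y0)&(c[:,1]<y1)&(c[:,0]>x0)&(c[:,0]<x1)&(c[:,2]>.16)&(c[:,2]<.4)]
    print(np.percentile(q,[1,50,99],0))
n=c[(abs(c[:,1]-.233)<.12)&(abs(c[:,0]-.6)<.12)&(c[:,2]>.03)&(c[:,2]<.06)]
print(arm.observe()['joints'])
Rd=np.diag([1.,-1,-1])
plan(Rd,[.599,.234,.25])
E
```

```text
[[0.5616 0.331  0.1617]
 [0.5797 0.3435 0.2132]
 [0.6002 0.367  0.2189]]
[[0.6714 0.3081 0.162 ]
 [0.6868 0.3218 0.2129]
 [0.709  0.3445 0.2195]]
[ 0.2336  0.1925 -0.1301  2.1655 -0.0269  0.4386 -1.4381]
turn first: [ 0.0014 -0.3485  0.0002] then shift: [ 0.084  -0.3359 -0.0637] t 6.8 F [ 0.7282 -0.2873 -0.9775]
```

```bash
python3 - <<'E'
from h import *
plan(np.array([[0,1,0],[1,0,0],[0,0,-1.]]),[.599,.234,.25])
print(np.array(arm.get_image('wrist')['T_tool_cam']))
E
```

```text
turn first: [ 0.2746 -0.2724 -1.5532] then shift: [ 0.3359  0.084  -0.0637] t 6.8 F [ 0.7282 -0.2873 -0.9775]
[[-0.0002 -0.9568 -0.2906  0.0787]
 [ 1.     -0.0004  0.0005 -0.0012]
 [-0.0005 -0.2906  0.9568 -0.1389]
 [ 0.      0.      0.      1.    ]]
```

Call:
arm_command(
  targets=[
    [[0,0,0,0.0305,-0.0303,-0.1726],[0,0,0,0.0305,-0.0303,-0.1726],[0,0,0,0.0305,-0.0303,-0.1726],[0,0,0,0.0305,-0.0303,-0.1726],[0,0,0,0.0305,-0.0303,-0.1726],[0,0,0,0.0305,-0.0303,-0.1726],[0,0,0,0.0305,-0.0303,-0.1726],[0,0,0,0.0305,-0.0303,-0.1726],[0,0,0,0.0305,-0.0303,-0.1726],[0,0,0,0,0,0]],
  ],
  jaw=0.06,
)

```text
clock: 8.1
position: [0.5157, -0.1013, 0.1866]
ee_rot: [2.221, 2.222, 0.002]
force: [0.2, -1.1, -0.3]
width: 0.654
gripper_force: 0.0
```

Call:
arm_command(
  targets=[
    [[0.04,0.01,-0.008,0,0,0],[0.04,0.01,-0.008,0,0,0],[0.04,0.01,-0.008,0,0,0],[0.04,0.01,-0.008,0,0,0],[0.04,0.01,-0.008,0,0,0],[0.04,0.01,-0.008,0,0,0],[0.035,0.01,-0.008,0,0,0],[0,0,0,0,0,0],[0,0,0,0,0,0]],
  ],
)

```text
clock: 9.22
position: [0.585, 0.1721, 0.2426]
ee_rot: [2.224, 2.217, -0.0]
force: [0.3, -0.0, -0.2]
width: 0.654
gripper_force: 0.0
```

```bash
cat >> h.py <<'E'
RD=np.array([[0,1,0],[1,0,0],[0,0,-1.]])
E
python3 - <<'E'
from h import *
plan(RD,[.599,.234,.25]); print(arm.observe()['joints'])
im=cam('wrist'); save(im,'w4.png'); C=cloud(im)
m=(abs(C[...,0]-.6)<.06)&(abs(C[...,1]-.234)<.06)
for a,b in [(.155,.17),(.07,.08)]:
    q=C[m&(C[...,2]>a)&(C[...,2]<b)]; print(len(q),np.percentile(q,[1,50,99],0)); r=cv2.minAreaRect((q[:,:2]*1e4).astype(np.float32)); print(r)
E
```

```text
turn first: [ 0.0008  0.0011 -0.0029] then shift: [ 0.0619  0.014  -0.0074] t 9.225 F [ 0.3032 -0.0161 -0.2379]
[-0.0388  0.4622 -0.4894  1.5848  0.233   1.1525 -0.5825]
1361 [[0.5843 0.2249 0.1553]
 [0.5965 0.2379 0.1627]
 [0.6092 0.2501 0.1652]]
((5965.33447265625, 2373.725341796875), (269.55572509765625, 275.846435546875), 32.1396369934082)
4540 [[0.561  0.2014 0.0734]
 [0.5937 0.2442 0.075 ]
 [0.6326 0.2729 0.0767]]
((5967.51025390625, 2371.79345703125), (701.6431884765625, 701.4453125), 83.85407257080078)
```

View pics/w4.png

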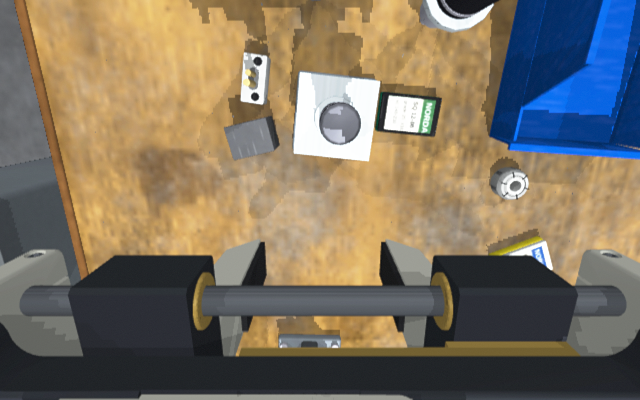

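The stand and probe tail show at about (338,122), and the bystanders sit outside the fingers' path. The wrist view puts the probe at about (0.597, 0.237), so I'll descend to z≈0.128 and grip.

Call:
arm_command(
  targets=[
    [[0.035,0.012,0,0,0,0],[0.03,0,0,0,0,0],[0,0,0.03,0,0,0],[0,0,0.03,0,0,0],[0,0,0.025,0,0,0],[0,0,0.02,0,0,0],[0,0,0.01,0,0,0],[0,0,0,0,0,0]],
  ],
)

```text
clock: 10.28
position: [0.5972, 0.2368, 0.1278]
ee_rot: [2.222, 2.219, -0.001]
force: [1.1, 0.5, 0.9]
width: 0.656
gripper_force: 0.0
```

Call:
arm_command(
  targets=[
    [[0,0,0,0,0,0],[0,0,0,0,0,0],[0,0,0,0,0,0],[0,0,0,0,0,0]],
  ],
  jaw=0.0,
  newtons=10,
)

```text
clock: 10.78
position: [0.5975, 0.238, 0.1286]
ee_rot: [2.22, 2.22, 0.002]
force: [-1.0, 0.5, 2.3]
width: 0.305
gripper_force: 10.0
```

Call:
arm_command(
  targets=[
    [[0,0,0,0,0,0],[0,0,0,0,0,0]],
  ],
  newtons=40,
)

```text
clock: 11.02
position: [0.5975, 0.238, 0.1286]
ee_rot: [2.22, 2.22, 0.002]
force: [-0.8, 0.2, 4.9]
width: 0.299
gripper_force: 40.0
```

Call:
arm_command(
  targets=[
    [[0,0,-0.01,0,0,0],[0,0,-0.015,0,0,0],[0,0,-0.02,0,0,0],[0,0,-0.02,0,0,0],[0,0,-0.02,0,0,0],[0,0,-0.02,0,0,0],[0,0,-0.02,0,0,0],[0,0,0,0,0,0],[0,0,0,0,0,0],[0,0,0,0,0,0]],
  ],
)

```text
clock: 12.28
position: [0.5968, 0.2377, 0.2523]
ee_rot: [2.221, 2.221, -0.001]
force: [-0.7, 0.5, -1.3]
width: 0.295
gripper_force: 40.0
```

```bash
python3 - <<'E'
from h import *
n=R.from_euler('z',-1.7,degrees=True).apply(N); print(n)
# tool z=-n, tool x ~ +y
z=-n; x=np.array([0,1,0])-z[1]*z; x/=np.linalg.norm(x); RP=np.stack([x,np.cross(z,x),z],1)
np.save('RP.npy',RP)
spot=np.array([.558,-.1615,.067])
# grip is 8 mm above probe_grip -> tip 115 mm ahead of TCP; hover 40 mm
plan(RP,spot+n*(.115+.04))
im=cam('scene'); save(im,'s5.png')
E
```

```text
[-0.3419  0.0101  0.9397]
turn first: [-0.3488 -0.0087  0.002 ] then shift: [-0.3975 -0.0998  0.0099] t 12.275 F [-0.6537  0.4636 -1.3211]
```

Call:
arm_command(
  targets=[
    [[0,0,0,-0.058,-0.0015,0],[0,0,0,-0.058,-0.0015,0],[0,0,0,-0.058,-0.0015,0],[0,0,0,-0.058,-0.0015,0],[0,0,-0.015,-0.058,-0.0015,0],[0,0,-0.015,-0.058,-0.0015,0]],
  ],
)

```text
clock: 13.08
position: [0.589, 0.2381, 0.2819]
ee_rot: [2.027, 2.027, 0.348]
force: [-0.6, 0.2, -2.5]
width: 0.302
gripper_force: 40.0
```

Call:
arm_command(
  targets=[
    [[-0.025,-0.006,0,0,0,0],[-0.04,-0.01,0,0,0,0],[-0.045,-0.0115,0,0,0,0],[-0.045,-0.0115,0,0,0,0],[-0.045,-0.0115,0,0,0,0],[-0.045,-0.0115,0,0,0,0],[-0.045,-0.0115,0,0,0,0],[-0.045,-0.0115,0,0,0,0],[-0.04,-0.01,0,0,0,0],[-0.0225,-0.005,0,0,0,0]],
  ],
)

```text
clock: 14.32
position: [0.4935, -0.1617, 0.2511]
ee_rot: [2.031, 2.025, 0.346]
force: [0.4, 0.5, -2.4]
width: 0.294
gripper_force: 40.0
```

Call:
arm_command(
  targets=[
    [[0,0,0,0,0,0],[0,0,0,0,0,0],[0,0,0,0,0,0]],
  ],
)

```text
clock: 14.7
position: [0.4951, -0.1582, 0.2517]
ee_rot: [2.026, 2.03, 0.349]
force: [-0.3, 0.0, -1.5]
width: 0.302
gripper_force: 40.0
```

```bash
python3 - <<'E'
from h import *
RP=np.load('RP.npy'); n=-RP[:,2]
plan(RP,np.array([.558,-.1615,.067])+n*(.115+.04))
o=np.zeros((600,800,3),np.uint8)
im=cam('wrist'); np.savez('pics/w6.npz',c=cloud(im),p=im['pixels'],P=im['P'],M=im['M'],k=[im['fx'],im['fy'],im['cx'],im['cy']])
o[:400,:640]=im['pixels']
b=cam('scene'); np.savez('pics/s6.npz',c=cloud(b),p=b['pixels'],P=b['P'],M=b['M'],k=[b['fx'],b['fy'],b['cx'],b['cy']])
o[400:,:400]=cv2.resize(b['pixels'][150:225,350:450],(400,300))[50:250] if 0 else cv2.resize(b['pixels'][160:230,345:485],(400,200))
cv2.imwrite('pics/c6.png',o[...,::-1])
E
```

```text
turn first: [ 0.0006 -0.0016  0.0035] then shift: [-0.0013 -0.0041  0.0401] t 14.7 F [-0.3075  0.0125 -1.486 ]
```

View pics/c6.png

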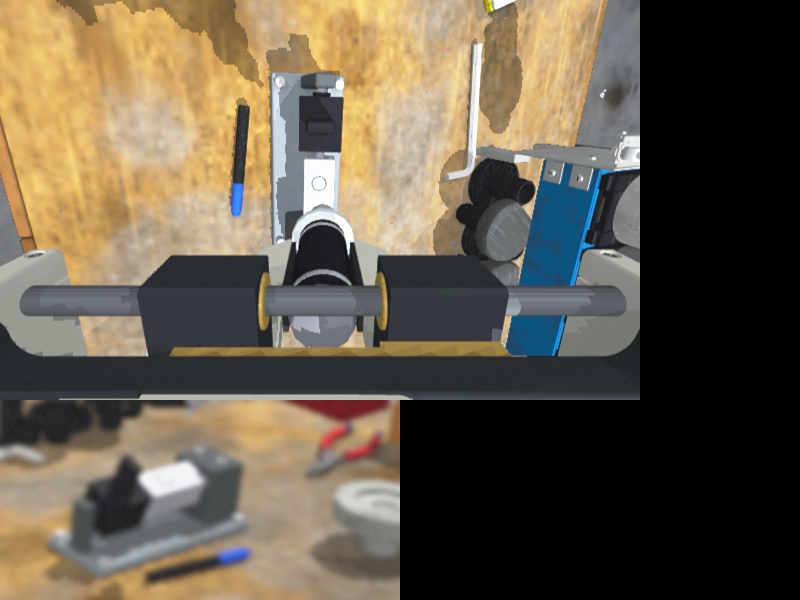

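The wrist view shows the ring at about (319,184), with the probe nose and collar just in front at about (322,215). The cap is still off. I'll measure the ring again in this orientation.

```bash
python3 - <<'E'
from h import *
d=np.load('pics/w6.npz'); c,p,P,M=d['c'],d['p'],d['P'],d['M']; fx,fy,cx,cy=d['k']
g=p.min(2).astype(float); w=11; u0,v0=319-w,184-w; pt=g[v0:v0+2*w+1,u0:u0+2*w+1]
k=(pt<np.median(pt)-25).astype(np.uint8); n,lab,st,ce=cv2.connectedComponentsWithStats(k,connectivity=8)
for i in range(1,n):
    yy,xx=np.where(lab==i)
    if len(xx)<15: continue
    e=cv2.fitEllipse(np.stack([xx,yy],1).astype(np.float32)); u,v=u0+e[0][0],v0+e[0][1]
    r=M@np.array([(u-cx)/fx,(v-cy)/fy,1]); print(e[1],u,v,P+r*(.067-P[2])/r[2],c[int(v),int(u)])
# probe points in tool frame: collar
Rt=np.load('RP.npy'); t=arm.observe(); T=(c-t['position'])@R.from_rotvec(t['ee_rot']).as_matrix()
for a,b in [(.02,.04),(.045,.056),(.06,.095),(.1,.12)]:
    q=T[(T[...,2]>a)&(T[...,2]<b)&(np.hypot(T[...,0],T[...,1])<.03)]
    if len(q): print(a,len(q),np.percentile(q,[2,50,98],0))
E
```

```text
(13.904909133911133, 14.359781265258789) 318.57977771759033 183.11216640472412 [ 0.5581 -0.161   0.067 ] [ 0.5576 -0.1609  0.0665]
0.02 636 [[ 0.0041 -0.0131  0.0203]
 [ 0.0122 -0.0002  0.0294]
 [ 0.0139  0.0128  0.039 ]]
0.045 752 [[-0.0036 -0.0177  0.0451]
 [ 0.0124 -0.0003  0.046 ]
 [ 0.0183  0.0172  0.0513]]
0.06 71 [[ 0.0059 -0.0073  0.0807]
 [ 0.0089 -0.0004  0.0856]
 [ 0.0096  0.0068  0.0895]]
0.1 1 [[0.0022 0.0012 0.1123]
 [0.0022 0.0012 0.1123]
 [0.0022 0.0012 0.1123]]
```

Call:
arm_command(
  targets=[
    [[-0.0005,-0.004,0.01,0,0,0],[0,0,0.02,0,0,0],[0,0,0.02,0,0,0],[0,0,0.015,0,0,0],[0,0,0.005,0,0,0],[0,0,0,0,0,0],[0,0,0,0,0,0]],
  ],
)

```text
clock: 15.68
position: [0.5152, -0.1607, 0.1852]
ee_rot: [2.027, 2.027, 0.349]
force: [0.3, 0.8, -0.9]
width: 0.298
gripper_force: 40.0
```

```bash
python3 - <<'E'
from h import *
RP=np.load('RP.npy'); n=-RP[:,2]
plan(RP,np.array([.558,-.161,.067])+n*.109)
im=cam('wrist'); b=cam('scene'); o=np.zeros((600,800,3),np.uint8)
o[:300]=cv2.resize(im['pixels'][140:230,200:440],(800,300),interpolation=cv2.INTER_CUBIC)
o[300:]=cv2.resize(b['pixels'][155:215,370:450],(800,300),interpolation=cv2.INTER_CUBIC)
cv2.imwrite('pics/c7.png',o[...,::-1])
E
```

```text
turn first: [ 0.0015 -0.0003  0.0017] then shift: [ 0.001  -0.0002  0.0167] t 15.675 F [ 0.2759  0.8424 -0.8842]
```

View pics/c7.png

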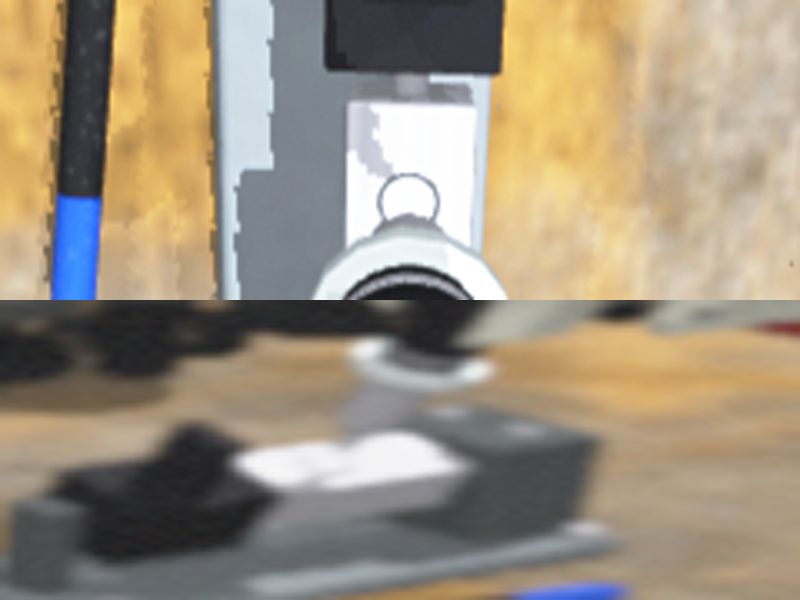

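The ring at crop (408,202) lies directly under the nose, aligned sideways, with the tip hidden about 10 mm above the face. Now I'll press slowly.

Call:
arm_command(
  targets=[
    [[0.001,0,0.004,0,0,0],[0,0,0.004,0,0,0],[0,0,0.002,0,0,0],[0,0,0,0,0,0],[0,0,0,0,0,0]],
  ],
)

```text
clock: 16.4
position: [0.5184, -0.1597, 0.1752]
ee_rot: [2.027, 2.028, 0.348]
force: [0.5, -0.1, -1.5]
width: 0.294
gripper_force: 40.0
```

Call:
arm_command(
  targets=[
    [[0,0,0.002,0,0,0],[0,0,0.002,0,0,0],[0,0,0,0,0,0],[0,0,0,0,0,0]],
  ],
)

```text
clock: 16.9
position: [0.5199, -0.1597, 0.1715]
ee_rot: [2.027, 2.027, 0.348]
force: [-0.6, 0.1, -0.6]
width: 0.296
gripper_force: 40.0
```

Call:
arm_command(
  targets=[
    [[0,0,0.002,0,0,0],[0,0,0.0005,0,0,0],[0,0,0,0,0,0],[0,0,0,0,0,0],[0,0,0,0,0,0]],
  ],
)

```text
clock: 17.52
position: [0.5207, -0.1598, 0.1691]
ee_rot: [2.027, 2.027, 0.348]
force: [-1.4, -0.7, 1.2]
width: 0.298
gripper_force: 40.0
```

```bash
python3 - <<'E'
from h import *
RP=np.load('RP.npy'); n=-RP[:,2]
plan(RP,np.array([.558,-.161,.067])+n*.109)
F=[]; C=[]
for _ in range(6):
    im=cam('wrist'); s=arm.observe(); F.append(s['force']); 
print('F along n',np.array(F)@n, np.mean(F,0))
T=(cloud(im)-s['position'])@R.from_rotvec(s['ee_rot']).as_matrix(); c=cloud(im)
q=T[(abs(T[...,0])<.05)&(T[...,0]>.012)&(abs(T[...,1])<.014)&(T[...,2]>.09)&(T[...,2]<.13)&(im['pixels'].min(2)>150)]
print('face dist from TCP',len(q),np.percentile(q[:,2],[10,50,90]))
# ring in view
g=im['pixels'].min(2); p=im['pixels'][150:230,270:370]
cv2.imwrite('pics/c8.png',cv2.resize(p,(800,600),interpolation=cv2.INTER_CUBIC)[...,::-1])
q=T[(T[...,2]>.045)&(T[...,2]<.1)&(np.hypot(T[...,0],T[...,1])<.03)]
for a,b in [(.042,.05),(.06,.1)]:
    k=q[(q[:,2]>a)&(q[:,2]<b)]; 
    if len(k): print(a,np.percentile(k,[2,50,98],0))
E
```

```text
turn first: [ 0.0007 -0.0007  0.0017] then shift: [-0.0001  0.0001 -0.0003] t 17.525 F [-1.3627 -0.6795  1.1764]
F along n [1.6604 2.4956 2.069  0.0105 0.9665 0.8445] [-1.2695  0.1766  0.9634]
face dist from TCP 660 [0.108  0.1089 0.1116]
0.042 [[-0.0038 -0.0178  0.045 ]
 [ 0.0119  0.0009  0.0458]
 [ 0.0181  0.0172  0.0497]]
0.06 [[ 0.0057 -0.0072  0.08  ]
 [ 0.0087 -0.0004  0.0857]
 [ 0.0094  0.0068  0.0892]]
```

View pics/c8.png

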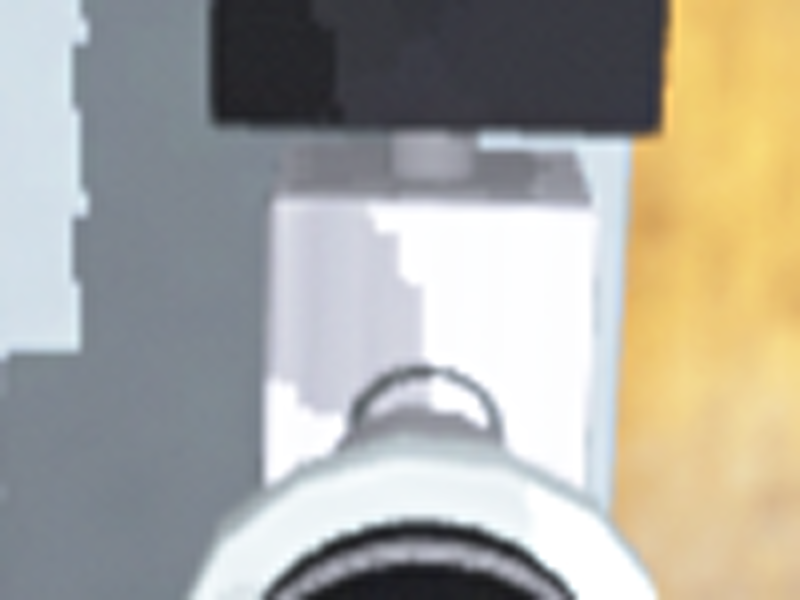

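The top arc of the ring is centred under the nose. The contact force is about 2.7 N and the face is 109 mm from the TCP, so the tip is about 6 mm in. I'm handing the job in.

```bash
python3 -c "
from cell import arm
print(arm.sign_off())"
```

```text
the job is handed in; nothing more can be done
None
```

I pulled the cap fully off and handed the job in at about 18 s, with the gripper still holding the probe square on the ring, its tip about 6 mm in at about 2.7 N by my measurements; no verdict was returned.

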